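# Hold the dryer's sprung air gate half open with the gauge blade

## Robot

A 6-joint arm with a two-finger parallel gripper is mounted at the origin on the work surface. World frame = base frame: x ahead of the robot, y to its left, z up, the work surface at z = 0. Lengths are in m, angles in rad, forces in N, time in s.
With the tool pointing down it reaches from about 0.3 to 0.775 m from the base axis. Payload 14.6 kg.
Tool frame: the origin (TCP) lies on the mounting face of the last link; the fingertips stand 199 mm ahead of it and the grasp point (between the pads) lies 180 mm ahead of it; z points along the fingers, y is the line along which they close (so a half turn about z gives the same grasp; the last joint's range is limited). The gripper opens to 94 mm and grips with 3 to 60 N. Pads are 16 mm wide; open, the fingers measure 119 mm over their backs; the gripper's body (75 mm by 177 mm) begins 78 mm behind the grasp point.
Start: joints at [1.266, 0.3, 1.521, -0, 1.321, -0.067], TCP at [0.13, 0.535, 0.405] pointing down, gripper open.
Joint ranges: [-3.03, 3.03], [-0.79, 2.21], [0.23, 2.52], [-1.04, 4.18], [0, 3.07], [-2.55, 2.55]. Speed limits (rad/s): [2.22, 2.22, 2.57, 3.14, 3.14, 3.14].

## Interface

Orientations are given as [roll, pitch, yaw] about the fixed x, y, z axes, in that order (R = Rz(yaw) Ry(pitch) Rx(roll)).
In Python, from station import telemetry, cams, workorder, finder gives the robot as it stands.
- The arm moves only by the tool jog_arm, never from a script. Its argument "rows" is a list of rows, each an object with "gripper": the finger opening in m, from 0 to 0.094; "slide": the shift along the tool's x, y, z in m, a list of three; "spin": the turn about the tool's z in rad. In form: [{"gripper": gripper, "slide": [tx, ty, tz], "spin": spin}, ...]. A call has 1 to 8 rows; each row is the pose to reach, as a shift and turn from the pose commanded when the call began, along the tool's axes at that moment; what a row does not reach only later rows make up. A row lasts 1/10 s, in which the tool goes at most 50 mm and 8.59 degrees, less where a joint would pass 70% of its speed; a pose out of reach is approached as far as the arm can. A call with a gripper value outside its range is refused whole. The fingers move at their own pace and stop on an object; "squeeze" is the grip in N (left out, the last holds). Time passes only in rows, so rows that repeat a pose let the fingers close. It gives the time, the measured TCP pose, the force, the opening and the grip force at its end, in the units of the state.
- telemetry.get_obs(): the state, without advancing time (a new reading comes with each control period).
- cams.camera(name): name is "scene" or "top"; returns (picture, depth): 480x640x3 uint8, red, green, blue; 480x640 float32, m along the optical axis (not along the pixel's ray), 0 where there is no reading.
- cams.camera_info(name): a dict with "camera_matrix" (3x3 intrinsics, pixels), "R" (3x3) and "t" (3): a world point X has camera coordinates R X + t. Camera axes: x right, y down, z forward; pixel columns grow to the right and rows downward; lengths in m; the calibration is good to about 2 mm. A picture is of the moment at which its call begins. camera_info takes no time and is no camera call.
- workorder.hand_in(): hands the job in; it is judged then, once.
Trained networks look in the newest picture that a camera, given by its name, has taken for a name from the list of things; names that differ only in an ending like _2 or _b are one class to them, and where a whole thing is asked for, a point or a joint stands for the part that bears it (a point fixed in the world has none). Each returns a list of dicts, best first, with "confidence" (0 to 1); they miss things now and then, are a little off and sometimes report something else, mostly with a low value. They report only what shows in the picture. A call takes as long as a camera call. They do not tell look-alikes from the thing itself.
- finder.find_in(target, camera): "point" ([x, y, z] in m, in world coordinates, good to about 4 mm: the middle of the surface that is visible of it).
- finder.masks_of(target, camera): "region" (480x640 bool, what is visible of it).
The state is a dict: "time_s": time; "qpos": joint angles; "joint_vel": joint speeds; "tau": joint torques, N m; "ee_pos": TCP position; "eef_rot": TCP orientation; "force": force on the tool from outside, world axes, zero at the start; "moment": the same for the moment, N m; "grip_width": finger opening in m; "grip_force": force on a finger pad.
Only numpy, scipy, OpenCV 4.12 (cv2) and the standard library are available. Lean on these libraries where they do the work, as an engineer would, in place of code of your own. Each camera call takes 0.05 s, during which the arm holds its last target. There are 200 camera calls.

## Task

Draw the yellow-handled gauge blade up out of the rack block in the vise and push it down into the slot in the air dryer's blue gate block until its shoulder rests on the block; then, moving the gate with the blade only and not with the fingers, slide the gate open against its spring to half travel, where its yellow pointers meet the red marks, so the half-open air flow can be checked. Finish while still gripping the blade and holding the gate there, do not let go. Leave the comb standing in the rack and do not disturb the record, squeegee and spindle adapter.

Things in the scene. Friction and masses are not known exactly. Their poses are not given: they have to be found in the camera images.
- vise: Cast-iron vise with knurled screw, fixed, left or right of the robot, gripping a pale wooden rack block 150 (x) x 44 (y) x 45 mm; block top 80 mm above the table, nothing of the vise higher. Two slots 24.5 (x) x 6.5 x 28 mm deep at x = -45 and +45 mm: gauge in one, comb in the other (varies). Origin on the table under the block's centre, z up.
- rack_top (a point): Centre of the top face of the rack block, axes as the vise.
- gauge: Gauge blade, about 90 g, upright in a rack slot. Steel blade 22 (x) x 4 (y) x 24 mm pointing down (last 4 mm 18 x 2.5), steel shoulder 34 x 14 x 8, yellow handle 26 (x) x 14 (y) x 52 mm above it (top 60 mm over the origin). Origin: middle of the shoulder's underside, z up; at first it rests on the rack's top. Grip the handle across y, about 32 mm above the origin.
- gauge_tip (a point): Lower end of the gauge blade, 24 mm below the gauge's origin.
- dryer: Bench air dryer, fixed: green housing 140 (x) x 230 (y) mm, top at 60 mm. Dark guide rails along y at x = -43 and +43 (tops at 70 mm) bear marks: white at y = -30 (shut), red at y = 0 (half), white at y = +30 mm (open). Brass spring tube (top at 83 mm) at the +y end. Origin on the table under its centre, z up. It includes the steel gate and its blue block.
- gate (a joint): Sliding gate of the dryer, 0 (shut, where its spring keeps it) to 0.060 m (fully open); it moves along the dryer's +y; half travel is 0.030. The spring takes about 2.9 N to start and 130 N/m more: about 6.8 N at half travel, 10.7 N fully open; it snaps shut if released.
- gate_slot (a point): Centre of the slot's mouth in the top of the gate's blue block (50 (x) x 36 (y) mm), 95 mm above the table. Slot 25 (x) x 7 (y) mm, 28 mm deep, edges bevelled 2.5 mm. Moves with the gate; axes as the dryer: x along the slot, y the opening direction, z up. Yellow pointers stick out of the block on both x sides at the slot's y.
- comb: Tortoiseshell comb, 34 x 6 mm and 90 mm high above the rack, standing in the other slot. Origin at its shoulder on the block's top. Leave it.
- record: White polystyrene record, 175 mm across, 3 mm thick, with a red label, flat on the table beyond the work. Leave it.
- squeegee: Blue squeegee, 150 mm (y) x 41 x 16 mm, on the table. Leave it.
- adapter: Brass spindle adapter, 38 mm across, 20 mm high, on the table. Leave it.
Things that resemble listed ones, but are neither listed nor needed, are in the scene too. What is meant by the gauge is not black or orange, and is the larger of those in its own colour.

How it is judged:
By the outcome, as a careful person would: the job done as asked, in the order asked, and still so for the second after the job is handed in, while the arm keeps its last pose, push and grip.
It also fails if it takes over 45 s, if anything falls off the work surface, if the arm or the gripper's body presses on something with over 40 N, if the wrist force passes 120 N, or if a joint passes its speed limit or range.

## Working session

There is one attempt and no reset: what is moved stays moved. The work goes in short steps, Python scripts to look and compute and a tool call to move; the robot and the scene stay as the last step left them, time stands still between calls to the robot, and variables do not carry over. Pictures are saved under pics/ and viewed, at most 10 in all, crops included, and the job is handed in when it is done.

Besides the shell and the picture viewer there is one more tool, called after "Emit:" as name([rows], argument=value, ...), one row to a line, values as JSON. jog_arm: Moves the arm, as the interface text tells. Its arguments: {"type":"object","properties":{"rows":{"type":"array","items":{"type":"object","properties":{"gripper":{"type":"number"},"slide":{"type":"array","items":{"type":"number"}},"spin":{"type":"number"}}}},"squeeze":{"type":"number"}},"required":["rows"]}

```bash
mkdir -p pics; cat > h.py <<'E'
import numpy as np, cv2
from station import telemetry, cams, workorder, finder
def cloud(name):
    im,d=cams.camera(name); ci=cams.camera_info(name)
    K=np.array(ci["camera_matrix"]);R=np.array(ci["R"]);t=np.array(ci["t"])
    v,u=np.mgrid[0:480,0:640]
    c=np.stack([(u-K[0,2])/K[0,0]*d,(v-K[1,2])/K[1,1]*d,d],-1)
    P=(c-t)@R; P[d==0]=np.nan
    return im,P
def save(n,im): cv2.imwrite("pics/"+n,im[...,::-1])
E
python3 - <<'E'
from h import *
o=telemetry.get_obs(); print(o)
ims=[]
for c in("top","scene"):
    im,P=cloud(c); save(c+"0.png",im); np.savez(c+"0.npz",im=im,P=P)
    for n in("gauge","gate_slot","vise","dryer","comb"):
        print(c,n,[(np.round(r["point"],3).tolist(),round(r["confidence"],2)) for r in finder.find_in(n,c)][:4])
E
```

```text
{'time_s': 0.0, 'qpos': array([ 1.26642552e+00,  3.00489707e-01,  1.52155443e+00, -1.45750205e-05,
        1.32070722e+00, -6.66095886e-02]), 'joint_vel': array([ 0.00046302, -0.0016459 ,  0.00040163,  0.00051601,  0.00024768,
        0.00085952]), 'tau': array([ 1.59705891e-03, -5.31809735e+01, -3.52733624e+01,  7.08385441e-02,
        2.43708916e-02, -9.34445234e-05]), 'ee_pos': array([0.12954184, 0.53450214, 0.40408727]), 'eef_rot': array([-3.14043559e+00, -6.30371958e-05,  2.90383501e+00]), 'force': array([ 0.39944013, -0.62516766, -0.36480448]), 'moment': array([-0.05378608,  0.03411202, -0.03796959]), 'grip_force': 0.0, 'grip_width': 0.09417738100425725}
top gauge [([0.606, 0.273, 0.077], 0.7), ([0.615, 0.196, 0.053], 0.64), ([0.546, 0.319, 0.055], 0.55), ([0.534, 0.215, 0.132], 0.52)]
top gate_slot [([0.53, -0.271, 0.065], 0.71), ([0.736, 0.267, 0.012], 0.46)]
top vise [([0.491, 0.188, 0.07], 0.85), ([0.515, -0.224, 0.061], 0.39)]
top dryer [([0.52, -0.229, 0.065], 0.57), ([0.537, 0.207, 0.135], 0.55)]
top comb [([0.447, 0.194, 0.136], 0.67)]
scene gauge [([0.609, 0.28, 0.053], 0.93), ([0.547, 0.216, 0.114], 0.7), ([0.616, 0.203, 0.037], 0.56), ([0.748, 0.274, 0.016], 0.56)]
scene gate_slot [([0.533, -0.256, 0.073], 0.89)]
scene vise [([0.518, 0.218, 0.058], 0.89)]
scene dryer [([0.549, -0.204, 0.066], 0.62), ([0.539, -0.256, 0.07], 0.26)]
scene comb [([0.453, 0.202, 0.131], 0.85), ([0.517, 0.216, 0.059], 0.58)]
```

View pics/top0.png

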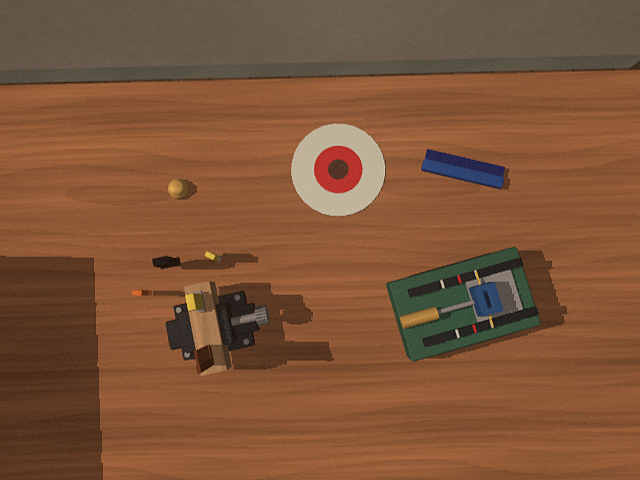

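View pics/scene0.png

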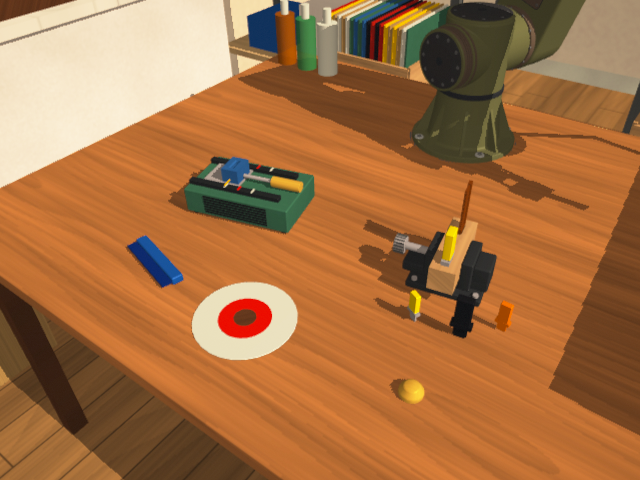

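The top view shows two yellow candidates: a tall one in the rack at (195,298) in top and (450,243) in scene, and a short one on the table at (213,256) in top and (415,305) in scene. The black one is at (165,262) and the orange one at (140,293). The gauge is the larger yellow one in the rack. The gate's blue block is at (487,299) and its spring tube at (420,317), so the gate opens to the left in the image. Next I'll confirm this in a crop and measure.

```bash
cat > m.py <<'E'
from h import *
def rect(P,m):
    q=P[m][:,:2]; q=q[~np.isnan(q).any(1)]
    r=cv2.minAreaRect((q*1000).astype(np.float32)); return len(q),np.round(r[0],1),np.round(r[1],1),round(r[2],1),np.round(np.nanmedian(P[m][:,2])*1000,1)
if __name__=="__main__":
  for c in("top","scene"):
    z=np.load(c+"0.npz");im=z["im"];P=z["P"]
    h=cv2.cvtColor(im,cv2.COLOR_RGB2HSV);H,S,V=[h[...,i].astype(int) for i in range(3)]
    X,Y,Z=P[...,0],P[...,1],P[...,2]
    yel=(H>22)&(H<34)&(S>140)&(V>90)
    vi=(abs(X-.5)<.12)&(abs(Y-.2)<.12)
    dr=(abs(X-.53)<.2)&(abs(Y+.23)<.2)
    print(c,"gauge top",rect(P,yel&vi&(Z>.132)))
    print("gauge all",rect(P,yel&vi&(Z>.085)))
    print("rack top",rect(P,vi&(abs(Z-.08)<.006)&(H<22)&(S>60)&(V>80)))
    print("small",rect(P,yel&(abs(X-.615)<.04)&(abs(Y-.195)<.04)))
    blue=(H>100)&(H<125)&(S>120)
    print("block",rect(P,blue&dr&(abs(Z-.095)<.006)))
    print("housing",rect(P,dr&(abs(Z-.06)<.006)&(H>45)&(H<95)))
    print("rails",rect(P,dr&(abs(Z-.07)<.004)&(V<60)))
    for nm,mm in(("ptr yellow",yel&dr&(Z>.06)),("red",((H<6)|(H>174))&(S>150)&dr&(Z>.06))):
        n,l,s,ce=cv2.connectedComponentsWithStats(mm.astype(np.uint8))
        for i in range(1,n):
            if s[i,4]>5: print(nm,s[i,4],ce[i].round(1),np.round(1000*np.nanmedian(P[l==i],0),1))
  im=np.load("top0.npz")["im"];a=cv2.resize(im[235:385,120:280],None,fx=2.4,fy=2.4,interpolation=2)
  b=cv2.resize(im[235:385,380:550],None,fx=2.4,fy=2.4,interpolation=2)
  z=np.load("scene0.npz")["im"];d=cv2.resize(z[170:350,370:530],None,fx=2,fy=2,interpolation=2)[:240]
  d=cv2.resize(z[170:350,360:530],(340,360),interpolation=2)
  e=np.hstack([a,b]);save("crop1.png",cv2.resize(e,(792,360)));
  cv2.imwrite("pics/crop1.png",np.vstack([cv2.imread("pics/crop1.png")[:, :],]))
E
python3 m.py
```

```text
top gauge top (40, array([532.6, 213.5]), array([23.7, 10.9]), 10.1, np.float64(140.1))
gauge all (41, array([532.7, 212.1]), array([24.1, 12.6]), 6.6, np.float64(140.1))
rack top (1760, array([516.1, 215.3]), array([216.1,  72.7]), 22.8, np.float64(80.0))
small (13, array([612.1, 199.5]), array([16.6,  6.5]), 70.3, np.float64(57.6))
block (626, array([ 525.7, -263.8]), array([49. , 37.2]), 13.9, np.float64(95.1))
housing (6090, array([ 518. , -234.2]), array([140.5, 229.1]), 14.5, np.float64(60.2))
rails (1834, array([ 519.2, -242. ]), array([100.4, 208.6]), 14.5, np.float64(70.2))
red 27 [459.1 279.1] [ 559.5 -224.7   70.9]
red 29 [474. 328.] [ 477.  -245.8   71.7]
scene gauge top (118, array([534. , 213.4]), array([27.2, 13.8]), 11.4, np.float64(138.4))
gauge all (339, array([534.5, 213.4]), array([28.1, 13.9]), 10.8, np.float64(122.0))
rack top (1098, array([516.4, 211.6]), array([211.2,  56.1]), 15.6, np.float64(78.6))
small (197, array([612.3, 200.2]), array([19.7, 11.4]), 64.2, np.float64(45.0))
block (267, array([ 527.9, -263. ]), array([54.4, 37.6]), 16.5, np.float64(93.6))
housing (2101, array([ 520.9, -233. ]), array([144.1, 229.6]), 14.7, np.float64(59.0))
rails (704, array([ 523.1, -244.6]), array([104.1, 200.5]), 14.4, np.float64(68.6))
red 14 [258.  166.5] [ 476.2 -246.1   69.4]
red 13 [238.5 188.2] [ 559.5 -223.8   69. ]
```

View pics/crop1.png

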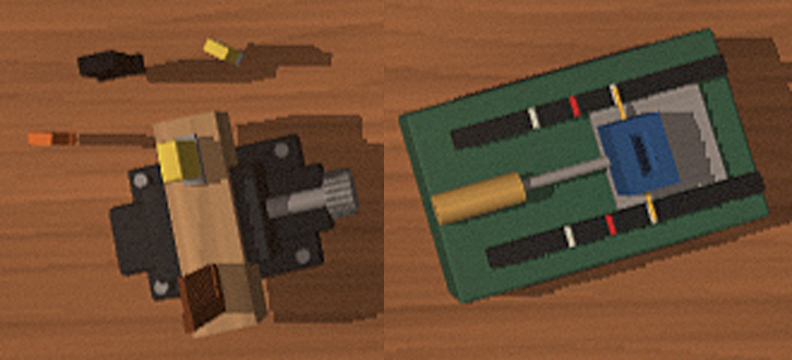

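The crop confirms it: the tall yellow handle with the steel shoulder, standing in the rack at (195,298), is the gauge. The comb is at the other end, and the pointers sit at the white shut marks. Next I'll refine the rack yaw and gauge position.

```bash
python3 - <<'E'
from m import *
for c in("top","scene"):
    z=np.load(c+"0.npz");im=z["im"];P=z["P"]
    h=cv2.cvtColor(im,cv2.COLOR_RGB2HSV);H,S,V=[h[...,i].astype(int) for i in range(3)]
    X,Y,Z=P[...,0],P[...,1],P[...,2]
    vi=(abs(X-.5)<.12)&(abs(Y-.2)<.12)
    m=(vi&(abs(Z-.08)<.005)&(H<22)&(S>60)&(V>90)).astype(np.uint8)
    m=cv2.morphologyEx(m,cv2.MORPH_OPEN,np.ones((3,3)))
    n,l,s,_=cv2.connectedComponentsWithStats(m);i=1+s[1:,4].argmax();print(c,"rack",rect(P,l==i))
    m=vi&(Z>.1)&(H<22);print("comb",rect(P,m)); print("comb top",rect(P,m&(Z>.16)))
    yel=(H>22)&(H<34)&(S>140)&vi&(Z>.135); print("gauge med",np.nanmean(P[yel],0).round(4))
E
```

```text
top rack (1718, array([488. , 203.8]), array([150.2,  44.8]), 10.5, np.float64(80.0))
comb (390, array([486. , 203.5]), array([119.7,  14.2]), 10.4, np.float64(139.6))
comb top (109, array([444.1, 194.9]), array([33.5,  6.4]), 11.1, np.float64(168.4))
gauge med [0.5341 0.2154 0.1398]
scene rack (950, array([490.1, 204.3]), array([152.7,  44.8]), 11.3, np.float64(78.6))
comb (250, array([487.2, 201.7]), array([120.6,   6.6]), 8.4, np.float64(138.8))
comb top (61, array([446.4, 196. ]), array([34.9,  6.3]), 10.6, np.float64(166.9))
gauge med [0.5356 0.2138 0.1385]
```

```bash
cat >> h.py <<'E'
from scipy.spatial.transform import Rotation as Ro
def go(x,y,z,yawdeg):
    o=telemetry.get_obs();R=Ro.from_euler("xyz",o["eef_rot"])
    s=R.inv().apply(np.array([x,y,z])-o["ee_pos"]); d=np.radians(yawdeg)-o["eef_rot"][2]
    print("slide",s.round(4),"spin",round(float(-((d+np.pi)%(2*np.pi)-np.pi)),4),"t",round(o["time_s"],2),"F",o["force"].round(1),"w",round(o["grip_width"],4))
E
python3 -c "
from h import *
go(.533,.2128,.404,190.7)"
```

```text
slide [-0.4679 -0.2176  0.0006] spin -0.4245 t 0.6 F [0.9 0.6 1. ] w 0.0938
```

Emit:
jog_arm([
  {"gripper": 0.094,"slide": [-0.4679,-0.2176,0.0],"spin": -0.4245},
  {"gripper": 0.094,"slide": [-0.4679,-0.2176,0.0],"spin": -0.4245},
  {"gripper": 0.094,"slide": [-0.4679,-0.2176,0.0],"spin": -0.4245},
  {"gripper": 0.094,"slide": [-0.4679,-0.2176,0.0],"spin": -0.4245},
  {"gripper": 0.094,"slide": [-0.4679,-0.2176,0.0],"spin": -0.4245},
  {"gripper": 0.094,"slide": [-0.4679,-0.2176,0.0],"spin": -0.4245},
  {"gripper": 0.094,"slide": [-0.4679,-0.2176,0.0],"spin": -0.4245},
  {"gripper": 0.094,"slide": [-0.4679,-0.2176,0.0],"spin": -0.4245},
])

```text
time_s: 1.4
ee_pos: [0.433, 0.2922, 0.4049]
eef_rot: [3.141, 0.0, -2.955]
force: [-0.8, 0.7, -1.1]
grip_width: 0.0941
grip_force: 0.0
```

```bash
python3 -c "
from h import *
go(.533,.2128,.404,190.7)"
```

```text
slide [-0.0835 -0.0966  0.0009] spin -0.0001 t 1.4 F [-0.8  0.7 -1.1] w 0.0941
```

Emit:
jog_arm([
  {"gripper": 0.094,"slide": [-0.08,-0.093,0.0],"spin": 0.0},
  {"gripper": 0.094,"slide": [-0.08,-0.093,0.0],"spin": 0.0},
  {"gripper": 0.094,"slide": [-0.08,-0.093,0.0],"spin": 0.0},
  {"gripper": 0.094,"slide": [-0.08,-0.093,0.0],"spin": 0.0},
  {"gripper": 0.094,"slide": [-0.08,-0.093,0.0],"spin": 0.0},
  {"gripper": 0.094,"slide": [-0.08,-0.093,0.0],"spin": 0.0},
])

```text
time_s: 2.0
ee_pos: [0.5268, 0.2182, 0.4048]
eef_rot: [3.141, -0.0, -2.954]
force: [0.1, -0.9, 0.2]
grip_width: 0.0943
grip_force: 0.0
```

```bash
python3 -c "
from h import *
go(.533,.2128,.292,190.7)"
```

```text
slide [-0.0051 -0.0065  0.1128] spin 0.0011 t 2.0 F [ 0.1 -0.9  0.2] w 0.0943
```

Emit:
jog_arm([
  {"gripper": 0.094,"slide": [-0.0051,-0.0065,0.0],"spin": 0.0},
  {"gripper": 0.094,"slide": [-0.0051,-0.0065,0.04],"spin": 0.0},
  {"gripper": 0.094,"slide": [-0.0051,-0.0065,0.08],"spin": 0.0},
  {"gripper": 0.094,"slide": [-0.0051,-0.0065,0.1],"spin": 0.0},
  {"gripper": 0.094,"slide": [-0.0051,-0.0065,0.1125],"spin": 0.0},
  {"gripper": 0.094,"slide": [-0.0051,-0.0065,0.1125],"spin": 0.0},
  {"gripper": 0.094,"slide": [-0.0051,-0.0065,0.1125],"spin": 0.0},
])

```text
time_s: 2.7
ee_pos: [0.534, 0.2121, 0.2933]
eef_rot: [3.141, 0.001, -2.954]
force: [0.6, -0.1, -0.2]
grip_width: 0.0941
grip_force: 0.0
```

```bash
python3 -c "
from h import *
go(.533,.2128,.292,190.7)
im,P=cloud('scene'); save('s1.png',cv2.resize(im[100:340,340:620],(700,600)))"
```

```text
slide [0.0009 0.0009 0.0013] spin 0.0003 t 2.7 F [ 0.6 -0.1 -0.2] w 0.0941
```

View pics/s1.png

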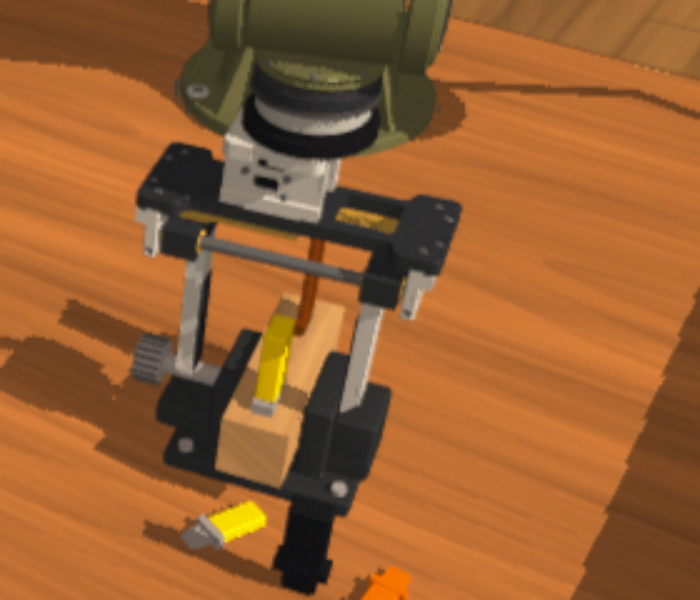

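The fingers straddle the yellow handle at about (270,360) in the crop. The small look-alike has toppled by itself: my fingers never came near it, since it stands below 60 mm. Closing now.

Emit:
jog_arm([
  {"gripper": 0.03,"slide": [0.0,0.0,0.0],"spin": 0.0},
  {"gripper": 0.02,"slide": [0.0,0.0,0.0],"spin": 0.0},
  {"gripper": 0.008,"slide": [0.0,0.0,0.0],"spin": 0.0},
  {"gripper": 0.008,"slide": [0.0,0.0,0.0],"spin": 0.0},
  {"gripper": 0.008,"slide": [0.0,0.0,0.0],"spin": 0.0},
  {"gripper": 0.008,"slide": [0.0,0.0,0.0],"spin": 0.0},
  {"gripper": 0.008,"slide": [0.0,0.0,0.0],"spin": 0.0},
  {"gripper": 0.008,"slide": [0.0,0.0,0.0],"spin": 0.0},
], squeeze=35)

```text
time_s: 3.55
ee_pos: [0.5338, 0.2119, 0.2922]
eef_rot: [3.142, -0.0, -2.955]
force: [0.3, 0.6, 0.1]
grip_width: 0.0334
grip_force: 0.0
```

```bash
python3 -c "
from h import *
go(.533,.2128,.292,190.7);o=telemetry.get_obs();print(o['force'],o['moment'],o['ee_pos'],o['grip_force'])"
```

```text
slide [0.0006 0.0011 0.0002] spin -0.0001 t 3.55 F [0.3 0.6 0.1] w 0.0334
[0.31690941 0.63996255 0.05545758] [0.06831778 0.01483125 0.00470356] [0.53378919 0.2118804  0.29215259] 0.0
```

Emit:
jog_arm([
  {"gripper": 0.008,"slide": [0.0,0.0,0.0],"spin": 0.0},
  {"gripper": 0.008,"slide": [0.0,0.0,0.0],"spin": 0.0},
  {"gripper": 0.008,"slide": [0.0,0.0,0.0],"spin": 0.0},
  {"gripper": 0.008,"slide": [0.0,0.0,0.0],"spin": 0.0},
  {"gripper": 0.008,"slide": [0.0,0.0,0.0],"spin": 0.0},
  {"gripper": 0.008,"slide": [0.0,0.0,0.0],"spin": 0.0},
], squeeze=35)

```text
time_s: 4.15
ee_pos: [0.5337, 0.2122, 0.2922]
eef_rot: [3.141, 0.0, -2.955]
force: [-0.6, 4.8, -0.3]
grip_width: 0.0139
grip_force: 35.0
```

```bash
python3 -c "
from h import *
go(.533,.2128,.292,190.7);o=telemetry.get_obs();print(o['force'],o['moment'],o['ee_pos'],o['grip_force'])"
```

```text
slide [0.0006 0.0007 0.0002] spin 0.0001 t 4.15 F [-0.6  4.8 -0.3] w 0.0139
[-0.60883831  4.76030552 -0.26800693] [1.2154097  0.13363823 0.02639068] [0.5336941  0.21224079 0.29216755] 34.988991022109985
```

Gripped at 14 mm. There is a slight side load towards +y, so I'll ease 1 mm that way and lift straight up.

Emit:
jog_arm([
  {"gripper": 0.008,"slide": [0.0,0.001,0.0],"spin": 0.0},
  {"gripper": 0.008,"slide": [0.0,0.001,-0.01],"spin": 0.0},
  {"gripper": 0.008,"slide": [0.0,0.001,-0.02],"spin": 0.0},
  {"gripper": 0.008,"slide": [0.0,0.001,-0.035],"spin": 0.0},
  {"gripper": 0.008,"slide": [0.0,0.001,-0.055],"spin": 0.0},
  {"gripper": 0.008,"slide": [0.0,0.001,-0.08],"spin": 0.0},
  {"gripper": 0.008,"slide": [0.0,0.001,-0.08],"spin": 0.0},
])

```text
time_s: 4.85
ee_pos: [0.5338, 0.2128, 0.3763]
eef_rot: [3.141, 0.006, -2.955]
force: [-0.4, 0.2, -0.0]
grip_width: 0.0139
grip_force: 35.0
```

```bash
python3 -c "
from h import *
go(.5255,-.2643,.372,194.4);o=telemetry.get_obs();print(o['moment'],o['ee_pos'],o['grip_force'])"
```

```text
slide [ 0.0967 -0.4673  0.0034] spin -0.0647 t 4.85 F [-0.4  0.2 -0. ] w 0.0139
[ 0.08469228 -0.03298804 -0.01102052] [0.53380151 0.21279987 0.37628522] 34.99455392360687
```

Emit:
jog_arm([
  {"gripper": 0.008,"slide": [0.097,-0.467,0.0],"spin": -0.065},
  {"gripper": 0.008,"slide": [0.097,-0.467,0.0],"spin": -0.065},
  {"gripper": 0.008,"slide": [0.097,-0.467,0.0],"spin": -0.065},
  {"gripper": 0.008,"slide": [0.097,-0.467,0.0],"spin": -0.065},
  {"gripper": 0.008,"slide": [0.097,-0.467,0.0],"spin": -0.065},
  {"gripper": 0.008,"slide": [0.097,-0.467,0.0],"spin": -0.065},
  {"gripper": 0.008,"slide": [0.097,-0.467,0.0],"spin": -0.065},
  {"gripper": 0.008,"slide": [0.097,-0.467,0.0],"spin": -0.065},
])

```text
time_s: 5.65
ee_pos: [0.5258, -0.1892, 0.372]
eef_rot: [-3.142, -0.0, -2.89]
force: [0.5, 0.0, -1.5]
grip_width: 0.0137
grip_force: 35.0
```

```bash
python3 -c "
from h import *
go(.5255,-.2643,.372,194.4);o=telemetry.get_obs();print(o['qpos'],o['ee_pos'],o['grip_force'])"
```

```text
slide [ 0.0189 -0.0727 -0.    ] spin 0.0002 t 5.65 F [ 0.5  0.  -1.5] w 0.0137
[-4.10925180e-01  3.47311511e-01  1.53643620e+00 -1.17819844e-04
  1.25788111e+00 -2.23321765e+00] [ 0.52575691 -0.18917406  0.37195214] 34.995235204696655
```

Emit:
jog_arm([
  {"gripper": 0.008,"slide": [0.017,-0.066,0.0],"spin": 0.0},
  {"gripper": 0.008,"slide": [0.017,-0.066,0.0],"spin": 0.0},
  {"gripper": 0.008,"slide": [0.017,-0.066,0.0],"spin": 0.0},
  {"gripper": 0.008,"slide": [0.017,-0.066,0.0],"spin": 0.0},
])

```text
time_s: 6.05
ee_pos: [0.5264, -0.2545, 0.3717]
eef_rot: [3.141, -0.0, -2.89]
force: [-0.4, -0.6, -0.9]
grip_width: 0.0139
grip_force: 35.0
```

```bash
python3 -c "
from h import *
from m import rect
go(.5255,-.2643,.327,194.4)
for c in('scene','top'):
    im,P=cloud(c);np.savez(c+'2.npz',im=im,P=P)
    h=cv2.cvtColor(im,cv2.COLOR_RGB2HSV);H,S,V=[h[...,i].astype(int) for i in range(3)]
    X,Y,Z=P[...,0],P[...,1],P[...,2]
    dr=(abs(X-.525)<.06)&(abs(Y+.264)<.06)
    y=(H>22)&(H<34)&(S>140)&dr&(Z>.11)
    print(c,y.sum(), y.sum() and (rect(P,y),P[y][:,2].min(),P[y][:,2].max()))
    if c=='scene': print(np.argwhere(y).mean(0)); save('s2.png',cv2.resize(im[80:240,140:340],(800,640))[:600])
o=telemetry.get_obs();print(o['ee_pos'],o['eef_rot'])
"
```

```text
slide [ 0.0032 -0.0093  0.0447] spin 0.0003 t 6.05 F [-0.4 -0.6 -0.9] w 0.0139
scene 200 ((200, array([ 533. , -255.1]), array([27.3, 16.6]), 62.3, np.float64(198.8)), np.float64(0.16904111693484175), np.float64(0.22078408600504548))
[120.615 229.045]
top 55 ((55, array([ 516.4, -249.8]), array([ 64.1, 113. ]), 79.0, np.float64(461.6)), np.float64(0.28054060858471674), np.float64(0.5106549856848678))
[ 0.52657319 -0.25378414  0.37214559] [ 3.14137634e+00 -5.96755678e-05 -2.88841210e+00]
```

View pics/s2.png

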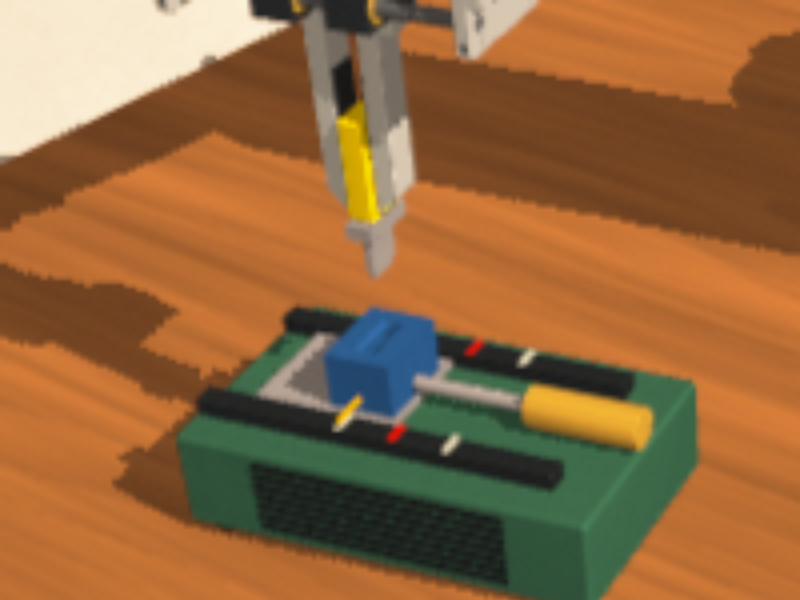

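The scene view shows the blade gripped upright at crop (375,250), above the blue block with its slot at (385,335). The gate is still shut, with the pointer at the white mark (345,412). Now I'll check the blade's offset in the grip.

```bash
python3 -c "
from h import *
z=np.load('scene2.npz');im,P=z['im'],z['P']
h=cv2.cvtColor(im,cv2.COLOR_RGB2HSV);H,S,V=[h[...,i].astype(int) for i in range(3)]
o=telemetry.get_obs();t=o['ee_pos']*[1,1,0];print(o['ee_pos'])
a=np.radians(14.4);A=np.array([[np.cos(a),np.sin(a),0],[-np.sin(a),np.cos(a),0],[0,0,1]])
Q=(P-t)@A.T*1000;near=(abs(Q[...,:2])<40).all(-1)
y=(H>22)&(H<34)&(S>120)&near&(Q[...,2]>110)
sh=near&(S<70)&(Q[...,2]>125)&(Q[...,2]<165)
bl=(H>100)&(H<125)&(S>110)&near&(abs(Q[...,2]-94)<6)
for n,m in(('handle',y),('steel',sh),('block',bl)):
    print(n,m.sum(),np.percentile(Q[m],[2,10,25,50,75,90,98],axis=0).round(1).T.tolist())
s=near&(Q[...,2]>125)&(S<70)
for lo in range(128,165,4):
    m=s&(Q[...,2]>=lo)&(Q[...,2]<lo+4)
    if m.any(): print(lo,m.sum(),np.nanpercentile(Q[m],[5,50,95],axis=0).round(1)[:,:2].T.tolist())
"
```

```text
[ 0.52657319 -0.25378414  0.37214559]
handle 200 [[-2.8, 6.3, 9.5, 11.4, 12.7, 14.0, 15.2], [-8.1, -5.2, -3.0, 0.4, 4.3, 5.6, 7.2], [171.2, 174.9, 183.4, 198.8, 213.1, 218.2, 219.4]]
steel 83 [[-14.0, -9.6, -4.4, 2.5, 10.1, 14.7, 17.3], [-4.3, -1.0, -0.1, 0.8, 4.5, 5.5, 6.1], [137.1, 139.9, 145.0, 150.9, 161.7, 163.4, 164.5]]
block 285 [[-25.6, -20.2, -14.1, 1.1, 15.8, 21.7, 24.0], [-26.8, -23.8, -17.2, -8.7, 3.4, 7.8, 9.5], [88.5, 90.3, 92.0, 93.4, 94.5, 95.4, 96.1]]
132 1 [[-4.4, -4.4, -4.4], [-0.9, -0.9, -0.9]]
136 8 [[-8.9, -0.3, 7.9], [-1.1, 0.1, 1.0]]
140 10 [[-9.7, 0.9, 8.8], [-0.6, 0.0, 1.5]]
144 11 [[-4.2, 4.2, 11.7], [-0.3, 0.6, 1.5]]
148 12 [[-9.6, -1.0, 12.1], [-1.6, 0.3, 2.5]]
152 7 [[-9.6, -0.5, 10.4], [0.1, 0.7, 1.4]]
156 6 [[-1.8, 6.5, 13.3], [1.5, 4.9, 5.7]]
160 22 [[-13.9, 7.0, 17.7], [-4.3, 5.0, 5.9]]
164 28 [[-13.1, 13.3, 17.0], [-4.6, 3.8, 7.0]]
```

Emit:
jog_arm([
  {"gripper": 0.008,"slide": [0.0019,-0.0091,0.01],"spin": 0.0},
  {"gripper": 0.008,"slide": [0.0019,-0.0091,0.034],"spin": 0.0},
  {"gripper": 0.008,"slide": [0.0019,-0.0091,0.034],"spin": 0.0},
  {"gripper": 0.008,"slide": [0.0019,-0.0091,0.034],"spin": 0.0},
  {"gripper": 0.008,"slide": [0.0019,-0.0091,0.034],"spin": 0.0},
])

```text
time_s: 6.65
ee_pos: [0.527, -0.2644, 0.3391]
eef_rot: [-3.141, 0.001, -2.89]
force: [-0.2, -0.7, 0.2]
grip_width: 0.014
grip_force: 35.0
```

```bash
python3 -c "
from h import *
go(.5270,-.2631,.307,194.4)
im,P=cloud('scene');np.savez('scene3.npz',im=im,P=P);save('s3.png',cv2.resize(im[110:210,170:290],(720,600),interpolation=2))"
```

```text
slide [-0.0003  0.0013  0.0321] spin 0.0008 t 6.65 F [-0.2 -0.7  0.2] w 0.014
```

View pics/s3.png

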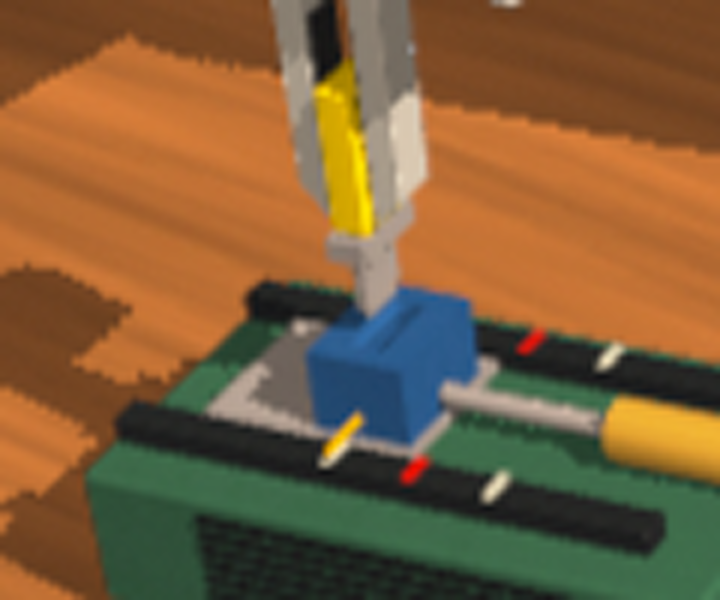

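```bash
python3 -c "
from h import *
ci=cams.camera_info('scene');K=np.array(ci['camera_matrix']);R=np.array(ci['R']);t=np.array(ci['t'])
def pj(X):
    c=R@np.array(X)+t;p=K@c;p=p[:2]/p[2];return ((p-[170,110]+.5)*6-.5).round(1)
o=telemetry.get_obs();e=o['ee_pos'];print(e)
a=np.radians(14.4);xd=np.array([np.cos(a),np.sin(a),0]);yd=np.array([-np.sin(a),np.cos(a),0]);zz=np.array([0,0,1.])
g=e-[0,0,.212]
for s in(-1,1): print('tip end',s,pj(g-zz*.024+s*.009*xd), 'shoulder bottom corner',pj(g+s*.017*xd+.007*yd),pj(g+s*.017*xd-.007*yd))
sl=np.array([g[0],g[1],.095])
print('slot ends if under', [pj(sl+s*.0125*xd) for s in(-1,1)],pj(sl))
print('block corners',[pj(sl+s*.025*xd+u*.018*yd) for s,u in((1,1),(1,-1),(-1,-1),(-1,1))])
print('d per mm x,y',pj(sl+.001*xd)-pj(sl),pj(sl+.001*yd)-pj(sl))
im=np.load('scene3.npz')['im'];b=cv2.resize(im[110:210,170:290],(720,600),interpolation=2)[190:450,280:500]
save('s4.png',cv2.resize(b,None,fx=2.3,fy=2.3))"
```

```text
[ 0.52694217 -0.26441163  0.33919205]
tip end -1 [394.8 290.3] shoulder bottom corner [416.5 219.6] [379.6 212.6]
tip end 1 [368.7 316.3] shoulder bottom corner [366.8 268.1] [329.2 260.7]
slot ends if under [array([402.6, 306.5]), array([366.6, 342.7])] [384.7 324.4]
block corners [array([396.1, 371.1]), array([300.7, 351.4]), array([373.8, 279.7]), array([466.9, 298. ])]
d per mm x,y [-1.4  1.5] [2.7 0.6]
```

View pics/s4.png

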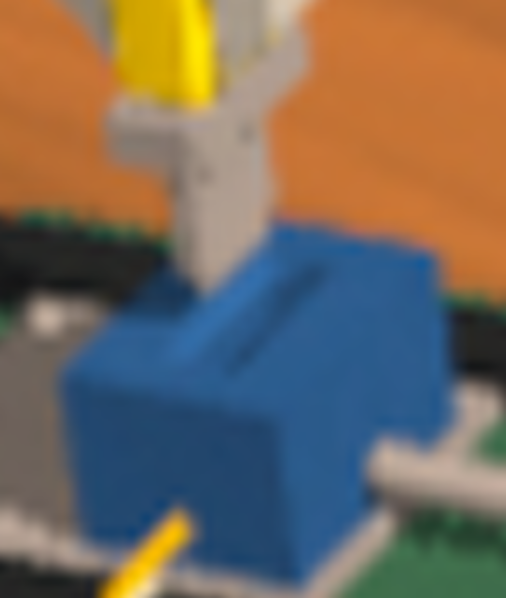

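The tip at s4 (208,297) projects as expected. The block's corners show the slot about 1 mm towards -x and +1 mm in y, so I'll correct that and descend in stages.

Emit:
jog_arm([
  {"gripper": 0.008,"slide": [0.0008,0.001,0.0],"spin": 0.0},
  {"gripper": 0.008,"slide": [0.0008,0.001,0.004],"spin": 0.0},
  {"gripper": 0.008,"slide": [0.0008,0.001,0.008],"spin": 0.0},
  {"gripper": 0.008,"slide": [0.0008,0.001,0.012],"spin": 0.0},
  {"gripper": 0.008,"slide": [0.0008,0.001,0.014],"spin": 0.0},
  {"gripper": 0.008,"slide": [0.0008,0.001,0.014],"spin": 0.0},
])

```text
time_s: 7.3
ee_pos: [0.5257, -0.2637, 0.3237]
eef_rot: [3.141, -0.0, -2.89]
force: [-0.8, -0.0, -1.2]
grip_width: 0.0136
grip_force: 35.0
```

The tip is 7 mm below the mouth with no force, so it has entered the slot. Continuing down.

Emit:
jog_arm([
  {"gripper": 0.008,"slide": [0.0,0.0,0.004],"spin": 0.0},
  {"gripper": 0.008,"slide": [0.0,0.0,0.008],"spin": 0.0},
  {"gripper": 0.008,"slide": [0.0,0.0,0.012],"spin": 0.0},
  {"gripper": 0.008,"slide": [0.0,0.0,0.014],"spin": 0.0},
  {"gripper": 0.008,"slide": [0.0,0.0,0.014],"spin": 0.0},
  {"gripper": 0.008,"slide": [0.0,0.0,0.014],"spin": 0.0},
])

```text
time_s: 7.9
ee_pos: [0.5258, -0.2638, 0.3102]
eef_rot: [-3.142, -0.0, -2.89]
force: [-0.1, 0.0, -0.6]
grip_width: 0.0137
grip_force: 35.0
```

Emit:
jog_arm([
  {"gripper": 0.008,"slide": [0.0,0.0,0.001],"spin": 0.0},
  {"gripper": 0.008,"slide": [0.0,0.0,0.002],"spin": 0.0},
  {"gripper": 0.008,"slide": [0.0,0.0,0.003],"spin": 0.0},
  {"gripper": 0.008,"slide": [0.0,0.0,0.003],"spin": 0.0},
])

```text
time_s: 8.3
ee_pos: [0.5257, -0.2637, 0.3072]
eef_rot: [-3.142, 0.0, -2.89]
force: [0.6, 0.6, -1.2]
grip_width: 0.0133
grip_force: 35.0
```

Emit:
jog_arm([
  {"gripper": 0.008,"slide": [0.0,0.0,0.0005],"spin": 0.0},
  {"gripper": 0.008,"slide": [0.0,0.0,0.001],"spin": 0.0},
  {"gripper": 0.008,"slide": [0.0,0.0,0.001],"spin": 0.0},
  {"gripper": 0.008,"slide": [0.0,0.0,0.001],"spin": 0.0},
])

```text
time_s: 8.7
ee_pos: [0.5257, -0.2637, 0.3071]
eef_rot: [-3.141, 0.0, -2.89]
force: [-2.7, 2.4, 8.9]
grip_width: 0.0138
grip_force: 35.0
```

The shoulder is seated, with about 9 N upward. Next I'll firm the grip and push along +y.

Emit:
jog_arm([
  {"gripper": 0.008,"slide": [0.0,0.0,0.0],"spin": 0.0},
  {"gripper": 0.008,"slide": [0.0,0.003,0.0],"spin": 0.0},
  {"gripper": 0.008,"slide": [0.0,0.008,0.0],"spin": 0.0},
  {"gripper": 0.008,"slide": [0.0,0.014,0.0],"spin": 0.0},
  {"gripper": 0.008,"slide": [0.0,0.02,0.0],"spin": 0.0},
  {"gripper": 0.008,"slide": [0.0,0.026,0.0],"spin": 0.0},
  {"gripper": 0.008,"slide": [0.0,0.028,0.0],"spin": 0.0},
  {"gripper": 0.008,"slide": [0.0,0.028,0.0],"spin": 0.0},
], squeeze=50)

```text
time_s: 9.5
ee_pos: [0.5188, -0.2369, 0.3071]
eef_rot: [-3.139, 0.001, -2.89]
force: [-0.6, -7.0, 5.0]
grip_width: 0.0137
grip_force: 50.0
```

```bash
cat > g.py <<'E'
from h import *
import sys
o=telemetry.get_obs();print(o['ee_pos'],o['force'],o['eef_rot'],o['time_s'])
a=np.radians(14.4);A=np.array([[np.cos(a),np.sin(a),0],[-np.sin(a),np.cos(a),0],[0,0,1]])
for c in('scene','top'):
    im,P=cloud(c);h=cv2.cvtColor(im,cv2.COLOR_RGB2HSV);H,S,V=[h[...,i].astype(int) for i in range(3)]
    Q=(P-[.5182,-.2352,0])@A.T*1000;x,y,z=[Q[...,i] for i in range(3)]
    near=(abs(x)<60)&(abs(y)<70)
    ra=near&(abs(abs(x)-40)<12)&(z>64)&(z<78)
    k=((H<6)|(H>174))&(S>140)&ra; w=(S<70)&(V>130)&ra; ye=(H>14)&(H<32)&(S>110)&(V>120)&ra
    for n,m in(('red',k),('yel',ye),('white',w)):
        for s in(-1,1):
            q=Q[m&(x*s>0)]
            if len(q)>2: print(c,n,s,len(q),np.median(q,0).round(1),q[:,1].mean().round(1))
    b=(H>100)&(H<125)&(S>110)&near&(abs(z-94)<4); q=Q[b];print(c,'block',len(q),np.percentile(q,[2,50,98],axis=0)[:,:2].round(1).tolist())
    if c=='scene':save(sys.argv[1],cv2.resize(im[110:210,170:290],(720,600),interpolation=2))
E
python3 g.py s5.png
```

```text
[ 0.51884728 -0.23689556  0.30707663] [-0.60660093 -6.95400039  4.98699011] [-3.13887138e+00  1.27039978e-03 -2.88975318e+00] 9.5
scene red 1 14 [43.4  0.6 69. ] 0.0
scene yel 1 16 [39.2 -5.1 72.4] -5.1
scene white -1 14 [-38.1  29.5  69. ] 18.8
scene white 1 33 [ 39.4 -23.3  69. ] -6.8
scene block 153 [[-20.5, -22.1], [15.2, 5.0], [28.0, 14.1]]
top red -1 10 [-38.9   0.1  70.1] 0.0
top red 1 24 [42.9  0.3 70.5] -0.2
top yel -1 10 [-35.7  -4.8  73.9] -5.2
top yel 1 21 [37.1 -5.1 73.6] -5.3
top white -1 18 [-31.5   4.8  65.5] 3.4
top white 1 134 [ 32.  -29.2  66.4] -20.5
top block 117 [[-24.0, -4.9], [-7.1, 8.1], [24.3, 13.4]]
```

View pics/s5.png

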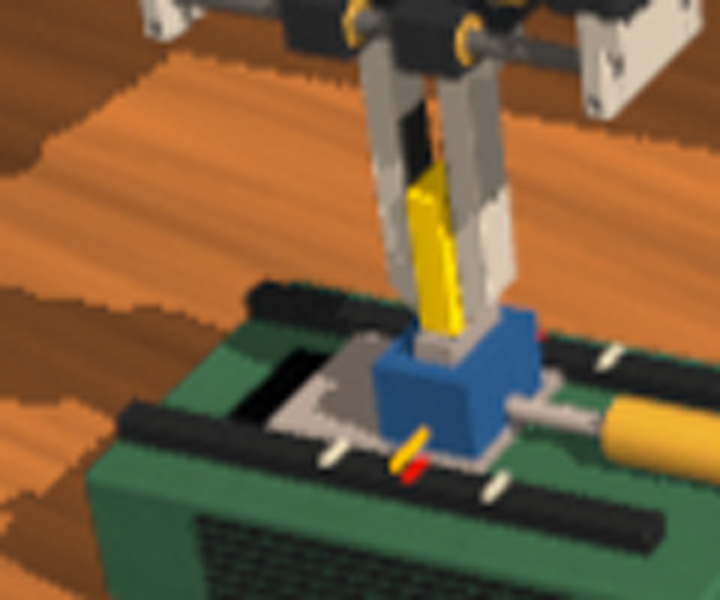

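The pointer at (410,450) is short of the red mark at (415,470). Both cameras put the gap at about 5.2 mm, and the shoulder is seated on the block. I'll push another 5.2 mm.

Emit:
jog_arm([
  {"gripper": 0.008,"slide": [0.0,0.003,0.0003],"spin": 0.0},
  {"gripper": 0.008,"slide": [0.0,0.0052,0.0003],"spin": 0.0},
  {"gripper": 0.008,"slide": [0.0,0.0052,0.0003],"spin": 0.0},
  {"gripper": 0.008,"slide": [0.0,0.0052,0.0003],"spin": 0.0},
  {"gripper": 0.008,"slide": [0.0,0.0052,0.0003],"spin": 0.0},
])

```text
time_s: 10.1
ee_pos: [0.5176, -0.2322, 0.3071]
eef_rot: [-3.138, 0.002, -2.89]
force: [-0.3, -7.2, 6.7]
grip_width: 0.0138
grip_force: 50.0
```

```bash
python3 g.py s6.png
```

```text
[ 0.51758476 -0.23223381  0.30705558] [-0.32496306 -7.23955957  6.73114852] [-3.13832813e+00  1.53631234e-03 -2.89005247e+00] 10.1
scene red 1 7 [46.2  0.9 68.9] 0.9
scene yel 1 16 [39.8  0.4 73. ] 0.3
scene white -1 12 [-40.3  29.3  69.2] 15.5
scene white 1 33 [ 38.6 -26.2  68.3] -9.0
scene block 155 [[-22.9, -16.9], [15.7, 10.0], [28.0, 18.9]]
top red -1 4 [-39.5   1.8  72.1] 2.0
top red 1 13 [44.7  1.8 70.7] 4.0
top yel -1 10 [-34.2  -0.4  74.3] -0.5
top yel 1 20 [37.4 -0.2 74.2] -0.3
top white -1 18 [-32.3   8.6  65.7] 8.7
top white 1 135 [ 32.1 -25.3  66.7] -15.7
top block 107 [[-23.9, -1.7], [-7.4, 12.5], [24.3, 18.2]]
```

View pics/s6.png

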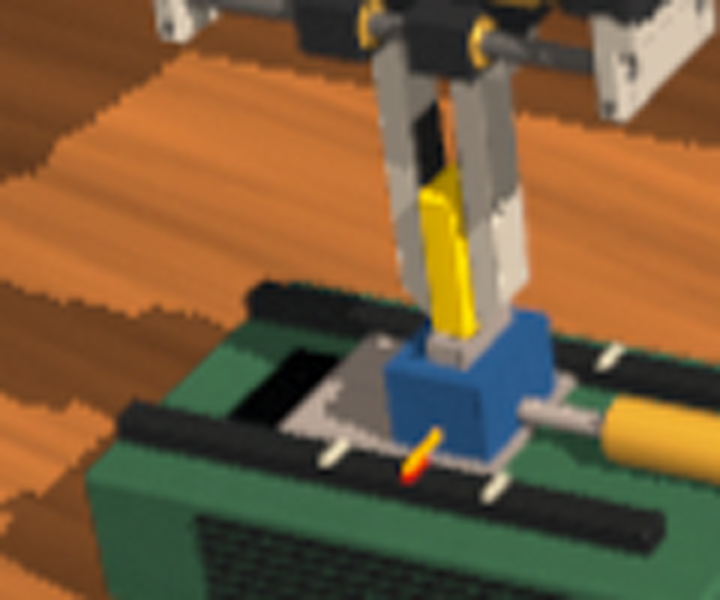

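The yellow pointer at (420,455) now runs into the red mark at (412,475), within about 0.4 mm. A final 0.3 mm nudge, a 0.8 s hold, then a stability check.

Emit:
jog_arm([
  {"gripper": 0.008,"slide": [0.0,0.0003,0.0],"spin": 0.0},
  {"gripper": 0.008,"slide": [0.0,0.0003,0.0],"spin": 0.0},
  {"gripper": 0.008,"slide": [0.0,0.0003,0.0],"spin": 0.0},
  {"gripper": 0.008,"slide": [0.0,0.0003,0.0],"spin": 0.0},
  {"gripper": 0.008,"slide": [0.0,0.0003,0.0],"spin": 0.0},
  {"gripper": 0.008,"slide": [0.0,0.0003,0.0],"spin": 0.0},
  {"gripper": 0.008,"slide": [0.0,0.0003,0.0],"spin": 0.0},
  {"gripper": 0.008,"slide": [0.0,0.0003,0.0],"spin": 0.0},
])

```text
time_s: 11.0
ee_pos: [0.5175, -0.232, 0.3071]
eef_rot: [-3.138, 0.002, -2.89]
force: [0.0, -7.3, 7.3]
grip_width: 0.0137
grip_force: 50.0
```

```bash
python3 g.py s7.png | grep -v white
```

```text
[ 0.51752312 -0.23196947  0.30707982] [ 0.0398007  -7.34153091  7.32069328] [-3.13822939e+00  1.56174307e-03 -2.89003850e+00] 11.0
scene red 1 6 [47.4  2.5 69.3] 1.2
scene yel 1 15 [39.9  0.2 72.9] 0.2
scene block 154 [[-21.6, -16.9], [14.7, 10.5], [27.5, 19.1]]
top red -1 3 [-38.7   2.   70.5] 2.1
top red 1 12 [43.7  2.  70.5] 1.4
top yel -1 9 [-33.3   0.7  74.9] -0.0
top yel 1 21 [37.  -0.1 74. ] -0.2
top block 113 [[-23.8, 2.0], [-7.2, 13.9], [24.4, 18.5]]
```

The gate is stable at half travel, with the pointers on the red marks. Handing in.

```bash
python3 -c "
from station import workorder
print(workorder.hand_in())"
```

```text
the job is handed in; nothing more can be done
None
```

The job is handed in: the gauge blade is seated in the gate block and still gripped, holding the gate at half travel with its pointers within about 0.4 mm of the red marks; a small yellow look-alike on the table toppled early on (the fingers were well above it), and I didn't recheck the comb, record, squeegee and adapter at the end.

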